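# Clamp the specimen carrier in the stage holder

### The job

Load the aluminium specimen carrier into the stage clamp: lay it flat on the bed between the two jaws, stubs up and centred across the bed, and let go. Then roll the black thumbwheel under the readout hood, by its exposed rim, until the sliding jaw has pushed the carrier home and holds it square and without play against the fixed jaw; do not push the jaw itself. Last, turn the wing knob on top clockwise until it stops tight, and leave the petri dish and the sample cups standing where they are.

Things in the scene. Friction and masses are not known exactly. Their poses are not given: they have to be found in the camera images.
- carrier: Specimen carrier: aluminium bar 50 mm (own x) by 90 mm (own y) by 14 mm high, about 0.16 kg, with four metal stubs 4 mm proud on top and a red dot in the middle. Origin: centre of its underside. Lies flat on the work surface, stubs up; may go in either way round. Grasp it across its 50 mm sides, at the middle.
- stage_clamp: Grey stage clamp, fixed; own x -55 to 55 mm, own y -140 to 110 mm. Origin on the surface; x points away from the robot, y left to the fixed jaw (yaw -0.18 to 0.25). Base 8 mm thick. Fixed jaw 50 mm wide, face at y = 85 mm, top at z = 42 mm. Drive housing at the right, y -135 to -65 mm: pillar x 13 to 55 mm, on it the flat readout hood x -17 to 55 mm, z 95 to 116 mm, open to the front.
- bed (a point): Where the middle of the carrier's underside belongs when home: on top of the bed rail, 24 mm above the surface, frame as the clamp's. The carrier's length then lies along y, one end on the fixed jaw 45 mm away at +y. The rail is 30 mm wide in x, so the carrier overhangs it by 10 mm on either side, where the fingers have room down to the base plate.
- jaw (a joint): Sliding jaw, travel in m, 0 = fully open, grows as it closes towards the fixed jaw. Distance between the jaw faces = 110 mm minus this; starts at 0 to 8 mm. At 20 mm the jaws touch both ends of the carrier. Driven by the thumbwheel, 7 mm per rad; stays where it is left.
- jaw_face (a point): Middle of the flat face of the sliding jaw (grey carriage 50 mm wide, 26 mm long, top 43 mm above the surface); 33.5 mm above the surface. Moves with the jaw.
- thumbwheel (a joint): Turn of the thumbwheel in rad. Grows, and closes the jaw, as the exposed rim is rolled to the clamp's +y (left, to the fixed jaw, as the white arrow on the panel shows). Light friction, 2 to 4 N at the rim; stays where it is left; stalls when the carrier is home between the jaws.
- wheel_crest (a point): Outermost point of the thumbwheel's rim; frame as the clamp's. Black knurled wheel, 52 mm across, 18 mm wide, 9 mm proud of a panel whose normal leans 30 degrees from vertical to the clamp's -x (to the robot). The rim runs along y. The hood's front edge is 5 mm nearer and 42 mm higher, so press along the normal with a tilted tool, 5 to 15 N; fingertip friction about 1.
- lock_knob (a joint): Wing knob of the lock screw, rad; 0 to 0.4 at the start (loose), grows as it is turned clockwise seen from above, stops dead at 1.4 (tight). Friction 0.04 N m.
- knob_grip (a point): Middle of the wing of the lock knob, on its axis, 134 mm above the surface on top of the readout hood; z up, turns with the knob. The wing is a black upright bar 46 mm long (own x), 14 mm thick (own y); its top is 9 mm above this point, its underside 9 mm below. The hood's top is 18 mm below.
- petri_dish: Clear petri dish, 69 mm across, 12 mm high, on the work surface; to be left where it is. Origin: centre of its underside.
- white_cup: Beige sample cup with a white lid, 56 mm across, 58 mm high, on the work surface; to be left where it is. Origin: centre of its underside.
Things that resemble listed ones, but are neither listed nor needed, are in the scene too. Leave any orange look-alike of the carrier alone.

How it is judged (in metres and radians):
On the way, in this order (a step that is already met when the one before it is completed fails the run):
1. the carrier lies flat on the bed between the jaws, centred, and has been let go (z of carrier in the frame of stage_clamp between 0.022 and 0.027 m and x of carrier in the frame of stage_clamp between -0.008 and 0.008 m and y of carrier in the frame of stage_clamp between 0.018 and 0.043 m and angle between the y axis of carrier and the y axis of stage_clamp, either way round below 0.17 rad and angle between carrier's own z axis and vertical below 0.08 rad and contact force between the fingers and carrier below 0.1 N), for 0.2 s.
2. the sliding jaw has been rolled up and holds the carrier square against the fixed jaw (value of joint jaw between 0.019 and 0.023 m and y of carrier in the frame of stage_clamp above 0.038 m and angle between the y axis of carrier and the y axis of stage_clamp, either way round below 0.05 rad), for 0.2 s.
3. the wing knob has been turned clockwise up to its stop (value of joint lock_knob above 1.32 rad), for 0.2 s.
At the end, for the whole second after the job is handed in: The carrier lies flat on the bed, stubs up, within 8 mm of centred across it and square to the jaws within 3 degrees; the jaws are closed on it with less than 1 mm of play (jaw at 19 mm or more); the wing knob is within 0.08 rad of its tight stop (1.32 rad or more); everything is at rest (all of step 2 and z of carrier in the frame of stage_clamp between 0.022 and 0.027 m and x of carrier in the frame of stage_clamp between -0.008 and 0.008 m and y of carrier in the frame of stage_clamp below 0.042 m and angle between carrier's own z axis and vertical below 0.08 rad and value of joint lock_knob above 1.32 rad and linear speed of carrier below 0.02 m/s); the robot touches nothing.
It fails at once if the sliding jaw is pushed directly by the gripper instead of by its thumbwheel (contact force between the fingers and jaw above 5 N).
It fails at once if the petri dish is shifted by more than 30 mm (distance of petri_dish from where it was at the start of the episode above 0.03 m).
It fails at once if the beige sample cup with the white lid is shifted by more than 30 mm or tipped over (distance of white_cup from where it was at the start of the episode above 0.03 m or angle between white_cup's own z axis and vertical above 0.5 rad).
It also fails if it takes over 69 s, if anything falls off the work surface, if the arm or the gripper's body presses on something with over 40 N, if the wrist force passes 120 N, or if a joint passes its speed limit or range.

### The arm

A 6-joint arm with a two-finger parallel gripper is mounted at the origin on a cart in front of the work surface, level with it; the furniture and walls round the work are solid. World frame = base frame: x ahead of the robot, y to its left, z up, the work surface at z = 0. Lengths are in mm, angles in rad, forces in N, time in s.
With the tool pointing down it reaches from about 400 to 925 mm from the base axis. Payload 12.5 kg.
Tool frame: the origin (TCP) lies on the mounting face of the last link; the fingertips stand 190 mm ahead of it and the grasp point (between the pads) lies 171 mm ahead of it; z points along the fingers, y is the line along which they close (so a half turn about z gives the same grasp; the last joint's range is limited). The gripper opens to 95 mm and grips with 3 to 60 N. Pads are 20 mm wide; open, the fingers measure 119 mm over their backs; the gripper's body (75 mm by 180 mm) begins 59 mm behind the grasp point.
Start: joints at [-1.33, 0.491, 1.559, -0, 1.092, -0.106], TCP at [212.45, -587.784, 404.761] pointing down, gripper open.
Joint ranges: [-3.1, 3.1], [-0.84, 2.19], [0.05, 2.79], [-1.13, 4.28], [0.06, 2.93], [-2.69, 2.69]. Speed limits (rad/s): [2.22, 2.22, 2.79, 3.14, 3.14, 3.14].

### API

Orientations are given as [roll, pitch, yaw] about the fixed x, y, z axes, in that order (R = Rz(yaw) Ry(pitch) Rx(roll)).
In Python, from cell import * gives the robot as it stands.
- The arm moves only by the tool arm_command, never from a script. Its argument "rows" is a list that holds one entry, the list of rows, each a list of 7 numbers: the shift along the tool's x, y, z normalised to -1 to 1, where 1 is 0.15 m, then the turn, a rotation vector about the tool's x, y, z normalised to -1 to 1, where 1 is 360 degrees, then the opening, from -1 (shut) to 1 (fully open). A call has 1 to 10 rows; each row is the pose to reach, as a shift and turn from the pose commanded when the call began, along the tool's axes at that moment, turning the shorter way round; what a row does not reach only later rows make up. A row lasts 1/12 s, in which the tool goes at most 41.7 mm and 7.16 degrees, less where a joint would pass 70% of its speed; a pose out of reach is approached as far as the arm can. A call with a number of a shift or a turn outside -1 to 1 is refused whole. A call with a gripper value outside its range is refused whole. The fingers move at their own pace and stop on an object; the grip force is fixed at half the most. Time passes only in rows, so rows that repeat a pose let the fingers close. It gives the time, the measured TCP pose, the force, the opening and the grip force at its end, in the units of the state.
- state(): the state, without advancing time (a new reading comes with each control period).
- read_camera(name): name is "scene" or "top" or "wrist"; returns (picture, depth): 400x640x3 uint8, red, green, blue; 400x640 float32, mm along the optical axis (not along the pixel's ray), 0 where there is no reading.
- get_calibration(name): a dict with "camera_matrix" (3x3 intrinsics, pixels), "position" and "orientation" of the camera in the world; the wrist camera has in their place "hand_eye" (4x4, takes a point from camera to tool coordinates, whose origin is the TCP and whose axes are the flange's). Camera axes: x right, y up, looking along -z (the intrinsics and any distortion apply to the point x, -y, -z); pixel columns grow to the right and rows downward; lengths in mm; the calibration is good to about 2 mm. A picture is of the moment at which its call begins: read the wrist's pose just before it. get_calibration takes no time and is no camera call.
- job_done(): hands the job in; it is judged then, once.
The state is a dict: "t": time; "joints": joint angles; "qvel": joint speeds; "tau": joint torques, N m; "eef_pos": TCP position; "tcp_rot": TCP orientation; "ft_force": force on the tool from outside, world axes, zero at the start; "moment": the same for the moment, N m; "opening": opening from 0.0 (shut) to 1.0 (fully open); "grip_force": force on a finger pad.
Only numpy, scipy, OpenCV 4.12 (cv2) and the standard library are available. Lean on these libraries where they do the work, as an engineer would, in place of code of your own. Each camera call takes 0.05 s, during which the arm holds its last target. There are 200 camera calls.

## Working session

There is one attempt and no reset: what is moved stays moved. The work goes in short steps, Python scripts to look and compute and a tool call to move; the robot and the scene stay as the last step left them, time stands still between calls to the robot, and variables do not carry over. Pictures are saved under pics/ and viewed, at most 10 in all, crops included, and the job is handed in when it is done.

Besides the shell and the picture viewer there is one more tool, called by a JSON object that holds its "name" and its "arguments". arm_command: Moves the arm, as the interface text tells. Its arguments: {"type":"object","properties":{"rows":{"type":"array","items":{"type":"array","items":{"type":"array","items":{"type":"number","minimum":-1,"maximum":1}}}}},"required":["rows"]}

```bash
mkdir -p pics; ls; cat > h.py <<'E'
from cell import *
import numpy as np, cv2
from scipy.spatial.transform import Rotation as Ro
def cam(n):
    c=get_calibration(n); K=np.array(c["camera_matrix"])
    if "hand_eye" in c:
        s=state(); H=np.array(c["hand_eye"]); R=Ro.from_euler('xyz',s["tcp_rot"]).as_matrix()
        return K,R@H[:3,:3],R@H[:3,3]+np.array(s["eef_pos"]),c
    return K,Ro.from_euler('xyz',c["orientation"]).as_matrix(),np.array(c["position"]),c
def cloud(C,d):
    K,R,p,c=C; h,w=d.shape; v,u=np.mgrid[:h,:w]
    P=np.stack([(u-K[0,2])/K[0,0]*d,-(v-K[1,2])/K[1,1]*d,-d],-1)
    return P@R.T+p
def ray(C,uv,z):
    K,R,p,c=C; r=R@np.array([(uv[0]-K[0,2])/K[0,0],-(uv[1]-K[1,2])/K[1,1],-1.]); return p+r*(z-p[2])/r[2]
def proj(C,P):
    K,R,p,c=C; q=R.T@(np.array(P,float)-p); return K[0,2]+K[0,0]*q[0]/-q[2], K[1,2]-K[1,1]*q[1]/-q[2]
E
python3 - <<'E'
from h import *
print(state())
for n in("scene","top"):
    C=cam(n); print(C[3]); im,d=read_camera(n); np.savez(n,im=im,d=d); cv2.imwrite(f"pics/{n}.png",im[...,::-1])
E
```

```text
pics
{'t': 0.0, 'joints': array([-1.32960057e+00,  4.91591546e-01,  1.55948005e+00,  3.76274382e-05,
        1.09169058e+00, -1.05594796e-01]), 'qvel': array([ 3.73310505e-04, -4.11755182e-05,  1.35023614e-03, -5.65568634e-04,
       -1.72162931e-03, -6.37909371e-05]), 'tau': array([ 1.65268430e-03, -6.12645721e+01, -2.58181679e+01,  6.92602526e-02,
        4.82395291e-02, -1.26359155e-04]), 'eef_pos': array([ 212.44439572, -587.74901149,  404.13121047]), 'tcp_rot': array([-3.14043317e+00, -1.56449977e-04,  3.46773101e-01]), 'ft_force': array([-0.0571375 ,  0.17227543,  0.24250067]), 'moment': array([-0.02568654, -0.01088769,  0.01334033]), 'grip_force': 0.0, 'opening': 0.9969818338362724}
{'camera_matrix': array([[381.62371974,   0.        , 318.70073575],
       [  0.        , 381.62371974, 201.08979019],
       [  0.        ,   0.        ,   1.        ]]), 'position': array([120.46901918, 485.61884622, 756.62371348]), 'orientation': array([ 0.7555755 ,  0.0058608 , -2.38203973])}
{'camera_matrix': array([[443.05315789,   0.        , 318.14306088],
       [  0.        , 443.05315789, 198.30893936],
       [  0.        ,   0.        ,   1.        ]]), 'position': array([402.63270986,  58.93366238, 934.97324832]), 'orientation': array([ 0.14686424,  0.03414599, -1.57181688])}
```

View pics/top.png

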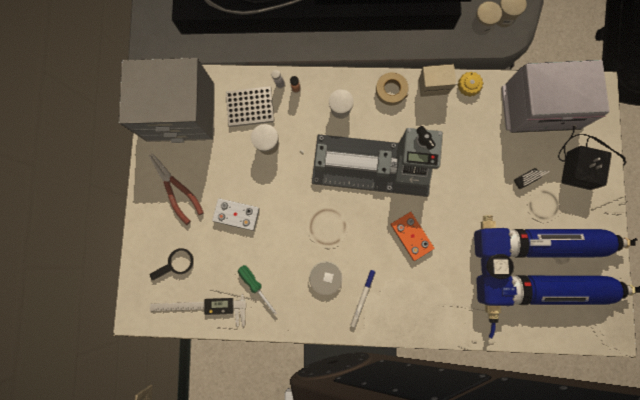

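View pics/scene.png

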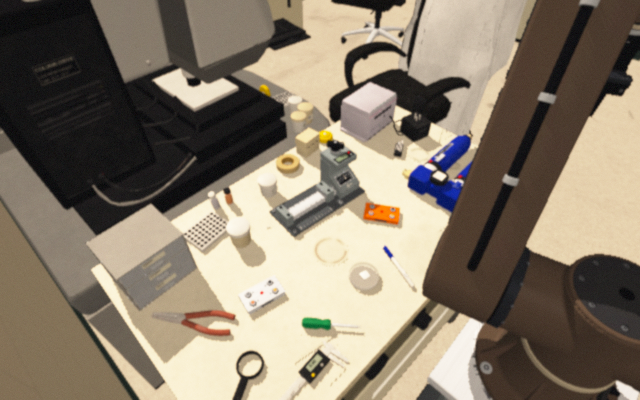

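Both views: the carrier candidates are the aluminium bar at top (236,215) and the orange look-alike at (412,236). I choose the aluminium bar, which has the red dot and stubs. The clamp is at (375,165) and its knob at (426,137). The petri dish may be (327,227), (325,280) or (543,205); I'll avoid all three. The cups are at (264,138) and (341,102).

```bash
python3 - <<'E'
from h import *
C=cam("top"); f=np.load("top.npz"); im,d=f["im"],f["d"]; P=cloud(C,d)
def fit(x0,x1,y0,y1,z0,z1,n):
    m=np.zeros(d.shape,bool); m[y0:y1,x0:x1]=1; m&=(P[...,2]>z0)&(P[...,2]<z1)
    q=P[m][:,:2].astype(np.float32)
    print(n,len(q),np.round(P[m].mean(0),1),cv2.minAreaRect(q))
print("table z",np.median(P[240:260,150:300,2]))
fit(205,270,190,240,8,25,"carrier")
fit(205,270,190,240,6,25,"carrier")
fit(305,345,130,195,32,48,"fixed jaw")
fit(370,405,130,200,32,48,"carriage")
fit(320,400,140,185,18,30,"rail")
fit(300,460,125,205,4,60,"clamp")
fit(395,450,120,205,100,122,"hood")
fit(410,440,120,160,126,150,"knob")
fit(240,290,115,160,30,70,"cup")
fit(320,360,85,125,30,70,"cup2")
fit(300,350,255,305,5,40,"dish?")
fit(300,350,200,250,5,40,"dish2?")
a=cv2.resize(im[115:210,300:460,::-1],None,fx=5,fy=5,interpolation=cv2.INTER_CUBIC)
b=cv2.resize(im[190:240,205:270,::-1],None,fx=2,fy=2)
a[:100,:130]=b
cv2.imwrite("pics/crop.png",a)
E
```

```text
table z -1.789782872997705
carrier 1006 [506.4 264.1  13.9] ((506.7509765625, 264.5341796875), (90.83222198486328, 50.36579132080078), 77.1468734741211)
carrier 1016 [506.3 263.9  13.9] ((506.904296875, 264.384521484375), (90.70559692382812, 50.674560546875), 76.55469512939453)
fixed jaw 237 [623.8  84.   41.5] ((625.0940551757812, 84.04249572753906), (20.188356399536133, 50.618377685546875), 82.98521423339844)
carriage 484 [604.4 -57.1  40.9] ((613.53759765625, -58.721580505371094), (86.6754379272461, 55.15931701660156), 1.8008912801742554)
rail 859 [614.9   9.9  23.7] ((616.4462280273438, 2.9669342041015625), (165.0228729248047, 86.41809844970703), 88.12382507324219)
clamp 5184 [605.9 -12.5  18.5] ((610.5582275390625, -35.282470703125), (322.6913146972656, 110.64590454101562), 83.07864379882812)
hood 1194 [ 614.9 -108.7  115.5] ((621.042236328125, -111.72984313964844), (70.91581726074219, 73.1343994140625), 83.29114532470703)
knob 250 [ 631.9 -111.5  140.3] ((632.8433837890625, -112.11180114746094), (45.220458984375, 20.522079467773438), 26.534343719482422)
cup 607 [659.3 198.8  56.5] ((661.1171875, 199.534912109375), (55.303863525390625, 54.663394927978516), 58.2847900390625)
cup2 509 [736.8  41.3  49.7] ((738.351318359375, 41.41618728637695), (51.74832534790039, 50.651615142822266), 18.33258056640625)
dish? 129 [373.7  72.9   8.9] ((375.02532958984375, 75.44007873535156), (67.89329528808594, 66.91751098632812), 89.84288024902344)
dish2? 0 [nan nan nan] ((0.0, 0.0), (0.0, 0.0), 0.0)<stdin>:6: RuntimeWarning: Mean of empty slice.
  ret = um.true_divide(
```

View pics/crop.png

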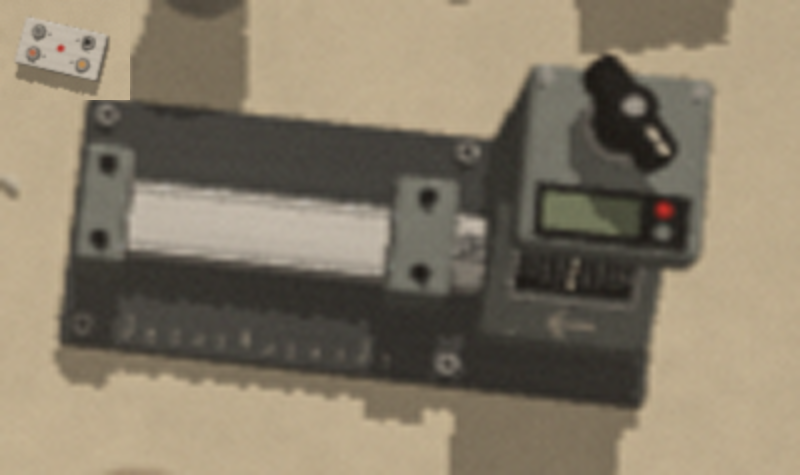

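The crop confirms the choice: a grey bar with four stubs and a red dot. The clamp shows the fixed jaw at the left (crop x≈110), the carriage at x≈425, the wheel at (575,272) under the hood, and the knob at (632,110).

```bash
cat >> h.py <<'E'
O=np.array([613.9,-10.2,0]); YAW=-0.12
Rc=Ro.from_euler('z',YAW)
def W(p): return O+Rc.apply(p)      # clamp -> world
def L(p): return Rc.inv().apply(np.array(p)-O)
def down(yaw): return Ro.from_euler('xyz',[np.pi,0,yaw])
def plan(wps,start=None):
    """wps: list of (tip point world or None,, Rotation); tip is 190 ahead of TCP"""
    s=state(); p=np.array(s["eef_pos"]); R=Ro.from_euler('xyz',s["tcp_rot"])
    for tip,Rn in wps:
        pn=np.array(tip)-Rn.apply([0,0,190])
        d=R.inv().apply(pn-p)/150; w=(R.inv()*Rn).as_rotvec()/(2*np.pi)
        n=max(np.linalg.norm(d)*150/41.7,np.linalg.norm(w)*360/7.16)
        print(np.round(np.r_[d,w],4).tolist(),"rows %.1f"%n,np.round(pn,0)); p,R=pn,Rn
def show():
    s=state(); R=Ro.from_euler('xyz',s["tcp_rot"]); t=np.array(s["eef_pos"])+R.apply([0,0,190])
    print("t %.2f tip %s local %s rot %s F %s open %.3f grip %.1f"%(s["t"],np.round(t,1),np.round(L(t),1),np.round(s["tcp_rot"],3),np.round(s["ft_force"],1),s["opening"],s["grip_force"]))
E
python3 - <<'E'
from h import *
C=cam("top"); f=np.load("top.npz"); P=cloud(C,f["d"])
m=P[...,2]>100
for y in range(-500,400,100):
    k=(abs(P[...,1]-y)<50)&(P[...,0]>150)&(P[...,0]<700); print(y,np.nanmax(P[k][:,2]) if k.any() else None)
print("wheel local",np.round(L(P[169,415]),1),P[169,415], "carriage edge", [np.round(L(P[162,u]),1) for u in (376,378,380,382,384)],[np.round(L(P[155,u]),1) for u in (324,326,328)])
a=down(0.85);b=down(1.344)
plan([((330,-450,215),down(0.8)),((420,-290,215),down(1.2)),((500,-100,215),b),((520,90,200),b),((506.8,264.4,100),b),((506.8,264.4,4),b)])
E
```

```text
-500 109.83636133007872
-400 111.11906640074005
-300 112.14753040996891
-200 576.0936621633796
-100 556.1037234554576
0 470.40573717973757
100 934.9732483208167
200 61.50130789881598
300 131.21191983708172
wheel local [-10.7 -98.2  54.5] [ 591.49831744 -106.43107634   54.46073866] carriage edge [array([  2.7, -21.3,  22.4]), array([ -0.9, -24.1,  39.4]), array([ -1.2, -28. ,  42.3]), array([ -1.1, -31.9,  43.6]), array([ -0.7, -35.9,  44.1])] [array([ 1.2, 88.1, 40.6]), array([ 7. , 85. , 18.7]), array([ 6.6, 80.6, 22.4])]
[1.0492, -0.5973, -0.0045, -0.0001, -0.0, -0.0721] rows 4.3 [ 330. -450.  405.]
[1.1832, -0.3127, -0.0, 0.0, 0.0, -0.0637] rows 4.4 [ 420. -290.  405.]
[1.3738, 0.0381, 0.0, 0.0, 0.0, -0.0229] rows 4.9 [ 500. -100.  405.]
[1.2642, -0.1549, 0.1, 0.0, 0.0, 0.0] rows 4.6 [520.  90. 390.]
[1.1131, -0.3472, 0.6667, 0.0, 0.0, 0.0] rows 4.8 [507. 264. 290.]
[0.0, -0.0, 0.64, 0.0, 0.0, 0.0] rows 2.3 [507. 264. 194.]
```

```bash
python3 - <<'E'
from h import *
b=down(1.344)
plan([((310,-490,215),down(0.8)),((390,-370,215),down(1.1)),((455,-240,215),b),((500,-105,215),b),((515,35,215),b),((507,172,180),b),((506.8,264.4,80),b),((506.8,264.4,4),b)])
E
```

```text
[0.8331, -0.3919, -0.0047, -0.0001, -0.0, -0.0721] rows 3.6 [ 310. -490.  405.]
[0.9455, -0.1748, -0.0, 0.0, 0.0, -0.0477] rows 3.5 [ 390. -370.  405.]
[0.9689, -0.0069, -0.0, -0.0, 0.0, -0.0388] rows 3.5 [ 455. -240.  405.]
[0.9444, 0.0899, 0.0, 0.0, 0.0, 0.0] rows 3.4 [ 500. -105.  405.]
[0.9319, -0.1124, -0.0, 0.0, 0.0, 0.0] rows 3.4 [515.  35. 405.]
[0.878, -0.2573, 0.2333, 0.0, 0.0, 0.0] rows 3.4 [507. 172. 370.]
[0.5999, -0.1398, 0.6667, 0.0, 0.0, 0.0] rows 3.3 [507. 264. 270.]
[0.0, -0.0, 0.5067, 0.0, 0.0, 0.0] rows 1.8 [507. 264. 194.]
```

{"name": "arm_command", "arguments": {"rows": [[[0.83,-0.39,0,0,0,-0.072,1],[0.83,-0.39,0,0,0,-0.072,1],[0.83,-0.39,0,0,0,-0.072,1],[0.83,-0.39,0,0,0,-0.072,1],[0.83,-0.39,0,0,0,-0.072,1],[0.83,-0.39,0,0,0,-0.072,1]]]}}

```text
t: 0.6
eef_pos: [310.1, -490.2, 404.7]
tcp_rot: [-3.142, 0.0, 0.799]
ft_force: [0.1, -0.4, 0.1]
opening: 0.999
grip_force: 0.0
```

{"name": "arm_command", "arguments": {"rows": [[[0.945,-0.175,0,0,0,-0.048,1],[0.945,-0.175,0,0,0,-0.048,1],[0.945,-0.175,0,0,0,-0.048,1],[0.945,-0.175,0,0,0,-0.048,1],[0.945,-0.175,0,0,0,-0.048,1]]]}}

```text
t: 1.02
eef_pos: [390.6, -368.9, 404.7]
tcp_rot: [-3.141, -0.0, 1.1]
ft_force: [0.0, -0.6, 0.3]
opening: 0.998
grip_force: 0.0
```

{"name": "arm_command", "arguments": {"rows": [[[0.97,-0.007,0,0,0,-0.039,1],[0.97,-0.007,0,0,0,-0.039,1],[0.97,-0.007,0,0,0,-0.039,1],[0.97,-0.007,0,0,0,-0.039,1],[0.97,-0.007,0,0,0,-0.039,1]]]}}

```text
t: 1.43
eef_pos: [455.5, -239.0, 404.7]
tcp_rot: [3.142, -0.0, 1.345]
ft_force: [-0.3, 0.2, 0.2]
opening: 1.001
grip_force: 0.0
```

{"name": "arm_command", "arguments": {"rows": [[[0.945,0.09,0,0,0,0,1],[0.945,0.09,0,0,0,0,1],[0.945,0.09,0,0,0,0,1],[0.945,0.09,0,0,0,0,1],[0.945,0.09,0,0,0,0,1]]]}}

```text
t: 1.85
eef_pos: [500.2, -104.3, 404.6]
tcp_rot: [3.141, 0.0, 1.346]
ft_force: [-0.5, -0.6, -0.1]
opening: 1.0
grip_force: 0.0
```

{"name": "arm_command", "arguments": {"rows": [[[0.93,-0.11,0,0,0,0,1],[0.93,-0.11,0,0,0,0,1],[0.93,-0.11,0,0,0,0,1],[0.93,-0.11,0,0,0,0,1],[0.93,-0.11,0,0,0,0,1]]]}}

```text
t: 2.27
eef_pos: [515.1, 35.0, 404.6]
tcp_rot: [3.141, 0.0, 1.346]
ft_force: [-0.3, -0.9, -0.3]
opening: 1.007
grip_force: 0.0
```

{"name": "arm_command", "arguments": {"rows": [[[0.88,-0.26,0.23,0,0,0,1],[0.88,-0.26,0.23,0,0,0,1],[0.88,-0.26,0.23,0,0,0,1],[0.88,-0.26,0.23,0,0,0,1],[0.88,-0.26,0.23,0,0,0,1],[0.88,-0.26,0.23,0,0,0,1],[0.88,-0.26,0.23,0,0,0,1]]]}}

```text
t: 2.85
eef_pos: [506.7, 169.7, 370.3]
tcp_rot: [3.141, 0.0, 1.344]
ft_force: [0.0, 0.6, -0.1]
opening: 0.999
grip_force: 0.0
```

```bash
python3 - <<'E'
from h import *
show(); b=down(1.344)
plan([((506.8,264.4,80),b),((506.8,264.4,4),b)])
E
```

```text
t 2.85 tip [506.7 169.7 180.3] local [-127.9  165.7  180.3] rot [3.141 0.    1.344] F [ 0.   0.6 -0.1] open 0.999 grip 0.0
[0.6153, -0.1415, 0.6684, 0.0, 0.0001, -0.0001] rows 3.3 [507. 264. 270.]
[0.0, -0.0, 0.5067, 0.0, 0.0, 0.0] rows 1.8 [507. 264. 194.]
```

{"name": "arm_command", "arguments": {"rows": [[[0.615,-0.14,0.668,0,0,0,1],[0.615,-0.14,0.668,0,0,0,1],[0.615,-0.14,0.668,0,0,0,1],[0.615,-0.14,0.668,0,0,0,1],[0.615,-0.14,0.668,0,0,0,1],[0.615,-0.14,0.668,0,0,0,1]]]}}

```text
t: 3.35
eef_pos: [506.7, 265.1, 270.4]
tcp_rot: [-3.141, 0.0, 1.345]
ft_force: [0.2, -0.8, -0.4]
opening: 0.998
grip_force: 0.0
```

{"name": "arm_command", "arguments": {"rows": [[[0,0,0.2,0,0,0,1],[0,0,0.35,0,0,0,1],[0,0,0.505,0,0,0,1],[0,0,0.505,0,0,0,1],[0,0,0.505,0,0,0,-0.5],[0,0,0.505,0,0,0,-0.5],[0,0,0.505,0,0,0,-0.5],[0,0,0.505,0,0,0,-0.5],[0,0,0.505,0,0,0,-0.5],[0,0,0.505,0,0,0,-0.5]]]}}

```text
t: 4.18
eef_pos: [506.1, 266.5, 194.9]
tcp_rot: [3.141, -0.0, 1.346]
ft_force: [0.0, 0.2, -1.0]
opening: 0.635
grip_force: 0.0
```

```bash
python3 - <<'E'
from h import *
show()
E
```

```text
t 4.18 tip [506.2 266.5   4.9] local [-140.   261.9    4.9] rot [ 3.141 -0.     1.346] F [ 0.   0.2 -1. ] open 0.635 grip 0.0
```

{"name": "arm_command", "arguments": {"rows": [[[0,0,0,0,0,0,-1],[0,0,0,0,0,0,-1],[0,0,0,0,0,0,-1],[0,0,0,0,0,0,-1],[0,0,0,0,0,0,-1],[0,0,0,0,0,0,-1]]]}}

```text
t: 4.68
eef_pos: [506.1, 266.5, 194.5]
tcp_rot: [3.141, -0.0, 1.346]
ft_force: [0.1, -0.4, 5.7]
opening: 0.526
grip_force: 30.0
```

```bash
python3 - <<'E'
from h import *
show()
im,d=read_camera("wrist"); print(cam("wrist")[3]); cv2.imwrite("pics/w1.png",im[...,::-1])
c=down(1.344+0.227-0.12)
q=W((0,32.5,0))
# carrier sits ~2 mm short (-y) of the tool
print(q)
plan([((506.5,265,120),down(1.346)),((560,160,120),c),((q[0],q[1]+2,100),c),((q[0],q[1]+2,31.5),c)])
E
```

```text
t 4.68 tip [506.3 266.6   4.5] local [-140.   261.9    4.5] rot [ 3.141 -0.     1.346] F [ 0.1 -0.4  5.7] open 0.526 grip 30.0
{'camera_matrix': array([[307.85917508,   0.        , 322.25180017],
       [  0.        , 307.85917508, 200.02397869],
       [  0.        ,   0.        ,   1.        ]]), 'hand_eye': array([[-7.24471538e-04,  9.71549563e-01,  2.36835222e-01,
         6.63746919e+01],
       [ 9.99999439e-01,  8.86808686e-04, -5.78914984e-04,
         3.85541761e-01],
       [-7.72472132e-04,  2.36834670e-01, -9.71549660e-01,
         2.03051879e+01],
       [ 0.00000000e+00,  0.00000000e+00,  0.00000000e+00,
         1.00000000e+00]])}
[617.79064674  22.06628067   0.        ]
[-0.0093, 0.0053, -0.7699, 0.0001, -0.0, -0.0] rows 2.8 [506. 265. 310.]
[-0.6029, 0.5037, 0.0, 0.0, 0.0, -0.0167] rows 2.8 [560. 160. 310.]
[-0.8537, 0.4908, 0.1333, 0.0, 0.0, 0.0] rows 3.6 [618.  24. 290.]
[0.0, -0.0, 0.4567, 0.0, 0.0, 0.0] rows 1.6 [618.  24. 222.]
```

{"name": "arm_command", "arguments": {"rows": [[[0,0,-0.25,0,0,0,-1],[0,0,-0.5,0,0,0,-1],[0,0,-0.77,0,0,0,-1],[0,0,-0.77,0,0,0,-1],[0,0,-0.77,0,0,0,-1]]]}}

```text
t: 5.15
eef_pos: [505.9, 266.5, 311.3]
tcp_rot: [3.139, -0.002, 1.346]
ft_force: [-0.6, -0.3, -2.5]
opening: 0.521
grip_force: 30.0
```

{"name": "arm_command", "arguments": {"rows": [[[-0.3,0.25,0,0,0,-0.008,-1],[-0.603,0.504,0,0,0,-0.0167,-1],[-0.603,0.504,0,0,0,-0.0167,-1],[-0.603,0.504,0,0,0,-0.0167,-1],[-0.603,0.504,0,0,0,-0.0167,-1]]]}}

```text
t: 5.57
eef_pos: [559.9, 159.8, 307.7]
tcp_rot: [-3.138, 0.001, 1.448]
ft_force: [-0.4, -0.5, -1.8]
opening: 0.523
grip_force: 30.0
```

{"name": "arm_command", "arguments": {"rows": [[[-0.22,0.12,0,0,0,0,-1],[-0.44,0.24,0.05,0,0,0,-1],[-0.66,0.37,0.1,0,0,0,-1],[-0.854,0.49,0.133,0,0,0,-1],[-0.854,0.49,0.133,0,0,0,-1],[-0.854,0.49,0.133,0,0,0,-1]]]}}

```text
t: 6.07
eef_pos: [617.1, 25.0, 288.0]
tcp_rot: [-3.139, 0.0, 1.449]
ft_force: [-0.5, 0.8, -0.6]
opening: 0.519
grip_force: 30.0
```

```bash
python3 - <<'E'
from h import *
show()
C=cam("wrist");im,d=read_camera("wrist"); cv2.imwrite("pics/w2.png",im[...,::-1]); np.savez("w2",im=im,d=d)
C=cam("top");im,d=read_camera("top"); cv2.imwrite("pics/t2.png",im[...,::-1]); np.savez("t2",im=im,d=d)
E
```

```text
t 6.07 tip [616.5  25.   98. ] local [-1.6 35.3 98. ] rot [-3.139  0.     1.449] F [-0.5  0.8 -0.6] open 0.519 grip 30.0
```

View pics/w2.png

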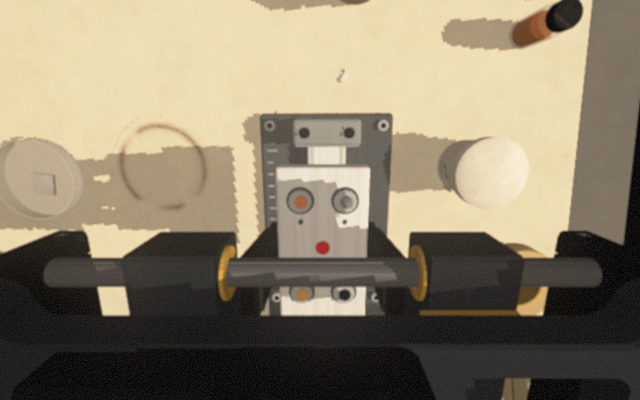

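The wrist picture shows the carrier held square, with its red dot at (322,248), the fixed jaw at (328,132) and the rail at (327,155) ahead of it.

```bash
python3 - <<'E'
from h import *
C=cam("wrist"); f=np.load("w2.npz"); im,d=f["im"].astype(int),f["d"]; P=cloud(C,d)
r=(im[...,0]>120)&(im[...,1]<60)&(im[...,2]<60); r[:235]=0;r[260:]=0;r[:,:310]=0;r[:,335:]=0
v,u=np.nonzero(r); uv=(u.mean(),v.mean()); print(uv,"dot world",ray(C,uv,107.5),"local",L(ray(C,uv,107.5)))
def fit(x0,x1,y0,y1,z0,z1,n):
    m=np.zeros(d.shape,bool); m[y0:y1,x0:x1]=1; m&=(P[...,2]>z0)&(P[...,2]<z1)
    q=P[m][:,:2].astype(np.float32); R=cv2.minAreaRect(q)
    print(n,len(q),np.round(P[m].mean(0),1),R,"local",L([*R[0],0]))
fit(285,370,110,155,33,50,"fixed jaw"); fit(250,410,100,160,3,15,"base"); fit(270,375,160,235,95,125,"carrier")
q=P[110:150,255:400]; 
E
```

```text
(np.float64(322.1326530612245), np.float64(247.3673469387755)) dot world [616.66518037  26.42017741 107.5       ] local [ -1.63858732  36.68785422 107.5       ]
fixed jaw 1949 [627.1  86.6  42.7] ((627.1286010742188, 86.38561248779297), (19.895320892333984, 50.0654296875), 83.0865478515625) local [ 1.57099252 97.47465521  0.        ]
base 3609 [626.6  83.1   8.9] ((626.7091674804688, 82.56376647949219), (36.79592514038086, 110.14366149902344), 83.13148498535156) local [ 1.61209685 93.63008217  0.        ]
carrier 6610 [620.1  53.6 108.5] ((619.9908447265625, 52.74938201904297), (37.74857711791992, 58.34046173095703), 82.94223022460938) local [-1.48876622 63.22583856  0.        ]
```

{"name": "arm_command", "arguments": {"rows": [[[-0.013,0.021,0,0,0,0,-1],[-0.013,0.021,0.15,0,0,0,-1],[-0.013,0.021,0.3,0,0,0,-1],[-0.013,0.021,0.42,0,0,0,-1],[-0.013,0.021,0.42,0,0,0,-1],[-0.013,0.021,0.42,0,0,0,-1]]]}}

```text
t: 6.67
eef_pos: [619.9, 24.1, 226.6]
tcp_rot: [-3.14, 0.0, 1.452]
ft_force: [-0.5, 0.2, -0.5]
opening: 0.519
grip_force: 30.0
```

```bash
sed -i 's/^O=.*/O=np.array([613.9,-10.2,0])+Ro.from_euler("z",-.12).apply([1.6,.5,0]); YAW=-0.12/' h.py; python3 - <<'E'
from h import *
show()
E
```

```text
t 6.67 tip [619.7  24.1  36.6] local [ 0.  34.3 36.6] rot [-3.14   0.     1.452] F [-0.5  0.2 -0.5] open 0.519 grip 30.0
```

{"name": "arm_command", "arguments": {"rows": [[[-0.01,0,0.02,0,0,0,-1],[-0.01,0,0.035,0,0,0,-1],[-0.01,0,0.05,0,0,0,-1],[-0.01,0,0.05,0,0,0,-1],[-0.01,0,0.05,0,0,0,-1]]]}}

```text
t: 7.08
eef_pos: [619.9, 21.6, 219.7]
tcp_rot: [3.141, 0.0, 1.451]
ft_force: [-0.1, 1.4, -1.2]
opening: 0.521
grip_force: 30.0
```

{"name": "arm_command", "arguments": {"rows": [[[0,0,0.006,0,0,0,-1],[0,0,0.012,0,0,0,-1],[0,0,0.012,0,0,0,-1]]]}}

```text
t: 7.33
eef_pos: [619.9, 21.6, 218.5]
tcp_rot: [3.141, 0.0, 1.451]
ft_force: [-2.0, -0.1, 7.7]
opening: 0.522
grip_force: 30.0
```

Contact at tip z≈28.5, so the carrier rests on the rail. Release, then rise.

{"name": "arm_command", "arguments": {"rows": [[[0,0,0,0,0,0,0.5],[0,0,0,0,0,0,0.5],[0,0,0,0,0,0,0.5],[0,0,0,0,0,0,0.5],[0,0,0,0,0,0,0.5],[0,0,0,0,0,0,0.5]]]}}

```text
t: 7.83
eef_pos: [619.9, 21.6, 217.4]
tcp_rot: [-3.142, 0.0, 1.451]
ft_force: [0.1, 0.9, 0.7]
opening: 0.745
grip_force: 0.0
```

{"name": "arm_command", "arguments": {"rows": [[[0,0,-0.2,0,0,0,0.5],[0,0,-0.45,0,0,0,0.5],[0,0,-0.7,0,0,0,0.5],[0,0,-1,0,0,0,0.5],[0,0,-1,0,0,0,0.5],[0,0,-1,0,0,0,0.5]]]}}

```text
t: 8.33
eef_pos: [619.8, 21.7, 370.2]
tcp_rot: [3.136, -0.0, 1.451]
ft_force: [0.6, -0.4, -0.7]
opening: 0.749
grip_force: 0.0
```

```bash
python3 - <<'E'
from h import *
show()
C=cam("wrist");im,d=read_camera("wrist"); np.savez("w3",im=im,d=d); P=cloud(C,d)
cv2.imwrite("pics/w3.png",im[...,::-1])
def fit(z0,z1,n,xr,yr):
    Q=Rc.inv().apply((P-O).reshape(-1,3)).reshape(P.shape); m=(d>0)&(Q[...,2]>z0)&(Q[...,2]<z1)&(Q[...,0]>xr[0])&(Q[...,0]<xr[1])&(Q[...,1]>yr[0])&(Q[...,1]<yr[1])
    print(n,m.sum(),cv2.minAreaRect(Q[m][:,:2].astype(np.float32)))
fit(33,50,"jaw",(-40,40),(82,125)); fit(34,40.5,"carrier",(-40,40),(-30,84)); fit(3,14,"base",(-70,70),(60,125))
E
```

```text
t 8.33 tip [620.8  21.6 180.2] local [  1.4  31.9 180.2] rot [ 3.136 -0.     1.451] F [ 0.6 -0.4 -0.7] open 0.749 grip 0.0
jaw 1054 ((0.5316734313964844, 95.29718780517578), (19.173477172851562, 49.63792037963867), 89.91581726074219)
carrier 3782 ((1.5004215240478516, 24.670578002929688), (102.78289031982422, 50.46602249145508), 89.31218719482422)
base 2716 ((0.4876670837402344, 85.0400619506836), (49.513675689697266, 110.27044677734375), 89.98683166503906)
```

View pics/w3.png

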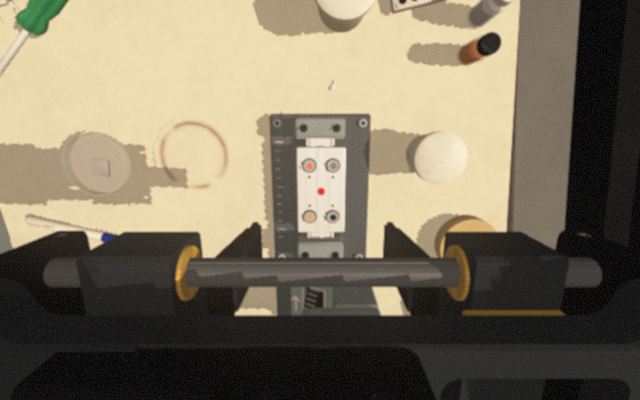

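The carrier lies on the rail with gaps at both ends; its dot is at (321,191). Next I go to a tilted standoff over the thumbwheel.

```bash
cat >> h.py <<'E'
CR=np.array([-12,-100,53.]); N=np.array([-.5,0,.866])
RT=Rc*Ro.from_matrix(np.array([[.866,0,.5],[0,-1,0],[.5,0,-.866]]).T@np.eye(3)) if 0 else Rc*Ro.from_matrix(np.column_stack([[.866025,0,.5],[0,-1,0],[.5,0,-.866025]]))
E
python3 - <<'E'
from h import *
mid=Rc*down(0.8-YAW)
plan([(W((-50,-30,185)),Ro.from_rotvec((RT*down(1.45).inv()).as_rotvec()*.5)*down(1.45)),(W(CR+110*N-[0,16,0]),RT),(W(CR+30*N-[0,16,0]),RT),(W(CR+4*N-[0,16,0]),RT)])
print(RT.as_euler('xyz'))
E
```

```text
[-0.5499, -0.6609, 0.0029, -0.0324, 0.0326, 0.122] rows 6.6 [511. -48. 367.]
[-0.679, -0.0289, 0.1941, -0.0326, 0.0327, 0.1218] rows 6.6 [ 441. -106.  313.]
[0.0, -0.0, 0.5333, 0.0, 0.0, 0.0] rows 1.9 [ 481. -110.  244.]
[0.0, -0.0, 0.1733, 0.0, 0.0, 0.0] rows 0.6 [ 493. -112.  221.]
[ 3.14159265 -0.52359888 -0.12      ]
```

{"name": "arm_command", "arguments": {"rows": [[[-0.55,-0.66,0,-0.032,0.033,0.122,-1],[-0.55,-0.66,0,-0.032,0.033,0.122,-1],[-0.55,-0.66,0,-0.032,0.033,0.122,-1],[-0.55,-0.66,0,-0.032,0.033,0.122,-1],[-0.55,-0.66,0,-0.032,0.033,0.122,-1],[-0.55,-0.66,0,-0.032,0.033,0.122,-1],[-0.55,-0.66,0,-0.032,0.033,0.122,-1],[-0.55,-0.66,0,-0.032,0.033,0.122,-1]]]}}

```text
t: 9.05
eef_pos: [511.4, -48.5, 365.9]
tcp_rot: [3.036, -0.26, 0.689]
ft_force: [0.4, 0.7, 0.1]
opening: 0.245
grip_force: 0.0
```

{"name": "arm_command", "arguments": {"rows": [[[-0.68,-0.03,0.19,-0.033,0.033,0.122,-1],[-0.68,-0.03,0.19,-0.033,0.033,0.122,-1],[-0.68,-0.03,0.19,-0.033,0.033,0.122,-1],[-0.68,-0.03,0.19,-0.033,0.033,0.122,-1],[-0.68,-0.03,0.19,-0.033,0.033,0.122,-1],[-0.68,-0.03,0.19,-0.033,0.033,0.122,-1],[-0.68,-0.03,0.19,-0.033,0.033,0.122,-1],[-0.68,-0.03,0.19,-0.033,0.033,0.122,-1],[-0.68,-0.03,0.19,-0.033,0.033,0.122,-1]]]}}

```text
t: 9.8
eef_pos: [440.6, -105.4, 312.6]
tcp_rot: [-3.139, -0.521, -0.118]
ft_force: [0.6, 0.0, -0.6]
opening: 0.008
grip_force: 0.0
```

```bash
python3 - <<'E'
from h import *
show()
plan([(W(CR+30*N-[0,16,0]),RT),(W(CR+4*N-[0,16,0]),RT)])
im,d=read_camera("top"); np.savez("t3",im=im,d=d); cv2.imwrite("pics/t3.png",cv2.resize(im[100:240,280:480,::-1],None,fx=4,fy=4,interpolation=cv2.INTER_CUBIC))
E
```

```text
t 9.80 tip [ 534.5 -116.1  147.8] local [ -67.7 -115.2  147.8] rot [-3.139 -0.521 -0.118] F [ 0.6  0.  -0.6] open 0.008 grip 0.0
[0.0035, 0.0033, 0.5329, -0.0005, 0.0005, 0.0002] rows 1.9 [ 481. -110.  244.]
[0.0, -0.0, 0.1733, 0.0, 0.0, 0.0] rows 0.6 [ 493. -112.  221.]
```

View pics/t3.png

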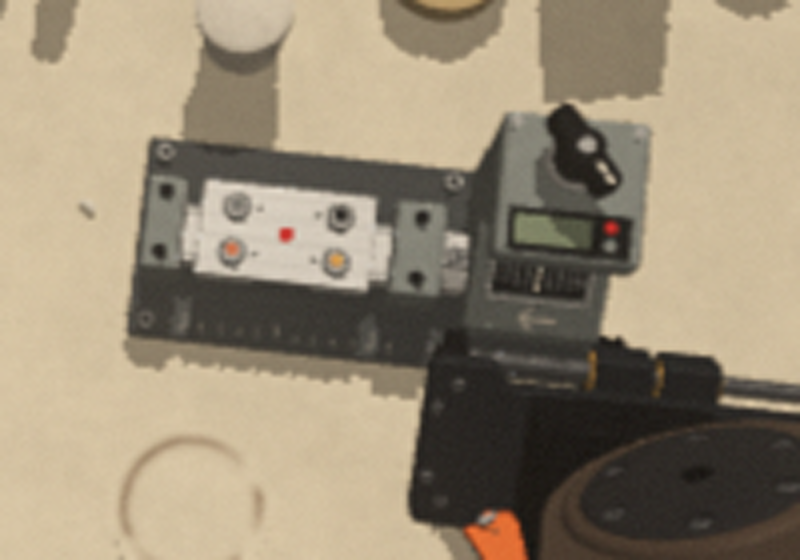

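The top view shows the carrier seated between the jaws at crop (285,235), the free wheel at (540,278) and the gripper in front of it. Now descend.

{"name": "arm_command", "arguments": {"rows": [[[0.0035,0.005,0.2,0,0,0,-1],[0.0035,0.005,0.4,0,0,0,-1],[0.0035,0.005,0.55,0,0,0,-1],[0.0035,0.005,0.68,0,0,0,-1],[0.0035,0.005,0.68,0,0,0,-1],[0.0035,0.005,0.68,0,0,0,-1]]]}}

```text
t: 10.35
eef_pos: [491.4, -112.2, 226.1]
tcp_rot: [-3.139, -0.524, -0.119]
ft_force: [-0.1, 0.6, 1.1]
opening: 0.005
grip_force: 0.0
```

```bash
python3 - <<'E'
from h import *
show(); s=state(); print(Ro.from_euler('xyz',s["tcp_rot"]).inv().apply(s["ft_force"]))
E
```

```text
t 10.35 tip [ 585.8 -123.    61.6] local [ -16.  -115.8   61.6] rot [-3.139 -0.524 -0.119] F [-0.1  0.6  1.1] open 0.005 grip 0.0
[ 0.36328007 -0.63048714 -1.05474194]
```

{"name": "arm_command", "arguments": {"rows": [[[0,0,0.03,0,0,0,-1],[0,0,0.05,0,0,0,-1],[0,0,0.06,0,0,0,-1],[0,0,0.06,0,0,0,-1]]]}}

```text
t: 10.68
eef_pos: [495.4, -112.6, 219.2]
tcp_rot: [-3.138, -0.524, -0.121]
ft_force: [0.1, -0.1, -1.0]
opening: 0.001
grip_force: 0.0
```

```bash
cat >> h.py <<'E'
def tf():
    s=state(); show(); t=np.array(s["eef_pos"])+Ro.from_euler('xyz',s["tcp_rot"]).apply([0,0,190]); print("tool force",np.round(Ro.from_euler('xyz',s["tcp_rot"]).inv().apply(s["ft_force"]),1),"n height",round(float((L(t)-CR)@N),2))
E
python3 -c "
from h import *
tf()"
```

```text
t 10.68 tip [ 589.8 -123.4   54.6] local [ -12.  -115.8   54.6] rot [-3.138 -0.524 -0.121] F [ 0.1 -0.1 -1. ] open 0.001 grip 0.0
tool force [-0.4  0.   0.9] n height 1.39
```

{"name": "arm_command", "arguments": {"rows": [[[0,0,0.01,0,0,0,-1],[0,0,0.02,0,0,0,-1],[0,0,0.02,0,0,0,-1]]]}}

```text
t: 10.93
eef_pos: [496.9, -112.9, 216.8]
tcp_rot: [-3.138, -0.524, -0.123]
ft_force: [0.2, -0.6, 0.2]
opening: 0.008
grip_force: 0.0
```

```bash
python3 -c "
from h import *
tf()"
```

```text
t 10.93 tip [ 591.4 -123.8   52.4] local [ -10.4 -116.    52.4] rot [-3.138 -0.524 -0.123] F [ 0.2 -0.6  0.2] open 0.008 grip 0.0
tool force [ 0.3  0.5 -0. ] n height -1.37
```

{"name": "arm_command", "arguments": {"rows": [[[0,-0.02,0,0,0,0,-1],[0,-0.027,0.005,0,0,0,-1],[0,-0.027,0.01,0,0,0,-1],[0,-0.027,0.01,0,0,0,-1]]]}}

```text
t: 11.27
eef_pos: [497.7, -109.1, 216.2]
tcp_rot: [-3.139, -0.524, -0.124]
ft_force: [-8.0, -2.6, 13.7]
opening: 0.002
grip_force: 8.6
```

```bash
python3 -c "
from h import *
tf()"
```

```text
t 11.27 tip [ 592.2 -120.3   51.7] local [ -10.  -112.4   51.7] rot [-3.139 -0.524 -0.124] F [-8.  -2.6 13.7] open 0.002 grip 8.6
tool force [  0.3   3.6 -15.7] n height -2.11
```

{"name": "arm_command", "arguments": {"rows": [[[0,-0.02,-0.002,0,0,0,-1],[0,-0.045,-0.003,0,0,0,-1],[0,-0.07,-0.003,0,0,0,-1],[0,-0.07,-0.003,0,0,0,-1]]]}}

```text
t: 11.6
eef_pos: [498.0, -98.2, 217.7]
tcp_rot: [-3.139, -0.525, -0.123]
ft_force: [-21.8, -0.6, 34.2]
opening: 0.008
grip_force: 20.0
```

```bash
python3 -c "
from h import *
tf()
im,d=read_camera('top'); np.savez('t4',im=im,d=d)
C=cam('top');P=cloud(C,d)
print([np.round(L(P[161,u]),1).tolist() for u in range(370,386,2)])
"
```

```text
t 11.60 tip [ 592.6 -109.4   53.3] local [ -10.9 -101.6   53.3] rot [-3.139 -0.525 -0.123] F [-21.8  -0.6  34.2] open 0.008 grip 20.0
tool force [ -1.6   3.1 -40.4] n height -0.25
[[-2.5, -8.0, 40.4], [-1.8, -12.2, 39.4], [2.3, -17.3, 24.4], [3.6, -21.7, 20.8], [-1.7, -24.0, 44.8], [-24.6, -20.5, 139.8], [-219.6, 42.8, 935.0], [-25.0, -27.3, 144.7]]
```

{"name": "arm_command", "arguments": {"rows": [[[0,0,-0.011,0,0,0,-1],[0,-0.018,-0.011,0,0,0,-1],[0,-0.037,-0.0093,0,0,0,-1],[0,-0.037,-0.0093,0,0,0,-1]]]}}

```text
t: 11.98
eef_pos: [498.7, -92.4, 218.0]
tcp_rot: [-3.138, -0.525, -0.123]
ft_force: [-10.7, 0.2, 17.9]
opening: 0.004
grip_force: 10.4
```

```bash
python3 -c "
from h import *
tf()"
```

```text
t 11.98 tip [ 593.3 -103.4   53.5] local [-10.9 -95.5  53.5] rot [-3.138 -0.525 -0.123] F [-10.7   0.2  17.9] open 0.004 grip 10.4
tool force [ -0.2   1.  -20.8] n height -0.09
```

{"name": "arm_command", "arguments": {"rows": [[[0,-0.018,0,0,0,0,-1],[0,-0.035,0.003,0,0,0,-1],[0,-0.035,0.003,0,0,0,-1]]]}}

```text
t: 12.23
eef_pos: [499.8, -87.0, 217.3]
tcp_rot: [-3.138, -0.525, -0.122]
ft_force: [-6.3, 2.8, 12.7]
opening: 0.002
grip_force: 7.3
```

```bash
python3 -c "
from h import *
tf()"
```

```text
t 12.23 tip [594.4 -97.9  52.9] local [-10.5 -89.9  52.9] rot [-3.138 -0.525 -0.122] F [-6.3  2.8 12.7] open 0.002 grip 7.3
tool force [  0.7  -2.  -14.2] n height -0.86
```

{"name": "arm_command", "arguments": {"rows": [[[0,-0.013,0.004,0,0,0,-1],[0,-0.027,0.009,0,0,0,-1],[0,-0.027,0.009,0,0,0,-1]]]}}

```text
t: 12.48
eef_pos: [501.0, -83.0, 216.0]
tcp_rot: [-3.137, -0.525, -0.122]
ft_force: [-4.8, 3.6, 9.1]
opening: 0.005
grip_force: 5.7
```

```bash
python3 -c "
from h import *
tf()
im,d=read_camera('top'); cv2.imwrite('pics/t5.png',cv2.resize(im[120:200,290:450,::-1],None,fx=5,fy=5,interpolation=cv2.INTER_CUBIC))"
```

```text
t 12.48 tip [595.6 -93.8  51.6] local [ -9.8 -85.7  51.6] rot [-3.137 -0.525 -0.122] F [-4.8  3.6  9.1] open 0.005 grip 5.7
tool force [  0.   -3.  -10.5] n height -2.38
```

View pics/t5.png

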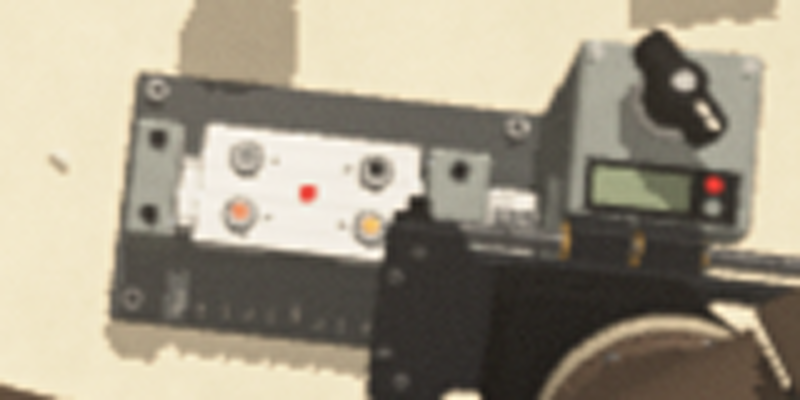

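The jaw has advanced about 7 mm: its face is at crop x≈430, with the carrier's near end at 420 and still about 9 mm to the fixed jaw. One more stroke.

{"name": "arm_command", "arguments": {"rows": [[[0,0,-0.06,0,0,0,-1],[0,0.09,-0.06,0,0,0,-1],[0,0.18,-0.06,0,0,0,-1],[0,0.18,-0.06,0,0,0,-1],[0,0.18,-0.02,0,0,0,-1],[0,0.18,0,0,0,0,-1],[0,0.18,0,0,0,0,-1]]]}}

```text
t: 13.12
eef_pos: [497.9, -110.5, 215.5]
tcp_rot: [-3.138, -0.524, -0.124]
ft_force: [-7.1, -5.0, 10.2]
opening: 0.005
grip_force: 6.9
```

```bash
python3 -c "
from h import *
tf()"
```

```text
t 13.12 tip [ 592.3 -121.7   51. ] local [  -9.7 -113.8   51. ] rot [-3.138 -0.524 -0.124] F [-7.1 -5.  10.2] open 0.005 grip 6.9
tool force [ -0.5   5.8 -12.1] n height -2.88
```

Now stroke two, following the arc.

{"name": "arm_command", "arguments": {"rows": [[[0,-0.017,-0.006,0,0,0,-1],[0,-0.037,-0.011,0,0,0,-1],[0,-0.06,-0.014,0,0,0,-1],[0,-0.09,-0.015,0,0,0,-1],[0,-0.12,-0.014,0,0,0,-1],[0,-0.145,-0.0115,0,0,0,-1],[0,-0.163,-0.006,0,0,0,-1],[0,-0.18,0.001,0,0,0,-1],[0,-0.18,0.001,0,0,0,-1]]]}}

```text
t: 13.87
eef_pos: [501.1, -82.5, 215.7]
tcp_rot: [-3.137, -0.525, -0.122]
ft_force: [-4.9, 4.6, 9.8]
opening: 0.003
grip_force: 6.0
```

```bash
python3 -c "
from h import *
tf()"
```

```text
t 13.87 tip [595.6 -93.2  51.2] local [ -9.8 -85.1  51.2] rot [-3.137 -0.525 -0.122] F [-4.9  4.6  9.8] open 0.003 grip 6.0
tool force [  0.2  -4.  -11.1] n height -2.62
```

{"name": "arm_command", "arguments": {"rows": [[[0,0,-0.06,0,0,0,-1],[0,0.09,-0.06,0,0,0,-1],[0,0.18,-0.06,0,0,0,-1],[0,0.18,-0.06,0,0,0,-1],[0,0.18,-0.02,0,0,0,-1],[0,0.18,0,0,0,0,-1],[0,0.18,0,0,0,0,-1]]]}}

```text
t: 14.45
eef_pos: [497.9, -110.4, 215.4]
tcp_rot: [-3.139, -0.524, -0.124]
ft_force: [-7.4, -6.1, 12.5]
opening: 0.004
grip_force: 7.7
```

```bash
python3 -c "
from h import *
tf()"
```

```text
t 14.45 tip [ 592.3 -121.6   50.9] local [  -9.7 -113.7   50.9] rot [-3.139 -0.524 -0.124] F [-7.4 -6.1 12.5] open 0.004 grip 7.7
tool force [  0.6   7.  -14.1] n height -2.95
```

Third stroke, in two halves so I can feel for the stall.

{"name": "arm_command", "arguments": {"rows": [[[0,-0.017,-0.006,0,0,0,-1],[0,-0.037,-0.011,0,0,0,-1],[0,-0.06,-0.014,0,0,0,-1],[0,-0.08,-0.015,0,0,0,-1],[0,-0.09,-0.015,0,0,0,-1]]]}}

```text
t: 14.87
eef_pos: [498.1, -96.2, 218.0]
tcp_rot: [-3.138, -0.524, -0.123]
ft_force: [-10.3, -1.2, 17.2]
opening: 0.004
grip_force: 9.8
```

```bash
python3 -c "
from h import *
tf()
im,d=read_camera('top'); cv2.imwrite('pics/t6.png',cv2.resize(im[120:200,290:450,::-1],None,fx=5,fy=5,interpolation=cv2.INTER_CUBIC))"
```

```text
t 14.87 tip [ 592.5 -107.2   53.5] local [-11.2 -99.4  53.5] rot [-3.138 -0.524 -0.123] F [-10.3  -1.2  17.2] open 0.004 grip 9.8
tool force [ -0.1   2.4 -19.9] n height 0.04
```

View pics/t6.png

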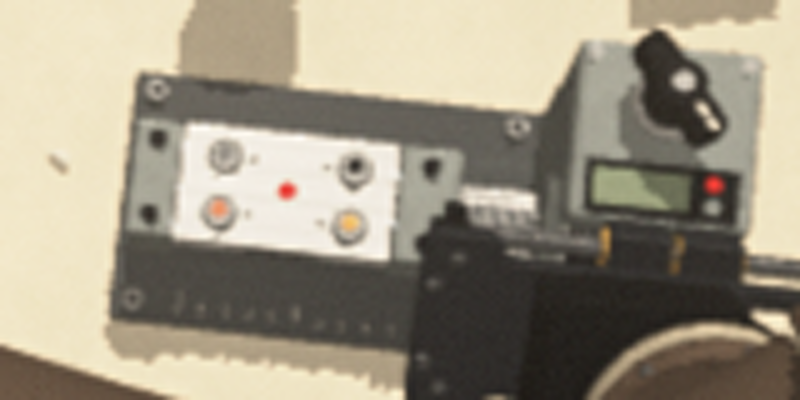

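The carrier now sits almost on the fixed jaw: left edge at crop x≈180 against the jaw face at ≈182, with the sliding jaw touching at x≈400. I'll continue to the stall.

{"name": "arm_command", "arguments": {"rows": [[[0,-0.02,0,0,0,0,-1],[0,-0.03,0.001,0,0,0,-1],[0,-0.03,0.001,0,0,0,-1]]]}}

```text
t: 15.17
eef_pos: [498.7, -92.8, 218.0]
tcp_rot: [-3.14, -0.523, -0.125]
ft_force: [-13.1, -13.3, 18.3]
opening: 0.003
grip_force: 10.5
```

```bash
python3 -c "
from h import *
tf()"
```

```text
t 15.17 tip [ 592.9 -104.3   53.5] local [-11.2 -96.5  53.5] rot [-3.14  -0.523 -0.125] F [-13.1 -13.3  18.3] open 0.003 grip 10.5
tool force [ -0.7  14.8 -21.5] n height -0.03
```

{"name": "arm_command", "arguments": {"rows": [[[0,-0.02,0.001,0,0,0,-1],[0,-0.04,0.003,0,0,0,-1],[0,-0.04,0.003,0,0,0,-1]]]}}

```text
t: 15.42
eef_pos: [499.7, -86.5, 217.3]
tcp_rot: [-3.139, -0.523, -0.125]
ft_force: [-7.8, -8.3, 11.9]
opening: 0.001
grip_force: 5.9
```

```bash
python3 -c "
from h import *
tf()"
```

```text
t 15.42 tip [594.  -97.8  52.7] local [-10.9 -89.9  52.7] rot [-3.139 -0.523 -0.125] F [-7.8 -8.3 11.9] open 0.001 grip 5.9
tool force [  0.2   9.2 -13.6] n height -0.77
```

The tangential force rose to 15 N and then slipped, so the wheel has stalled and the carrier is home. Retreat along the normal and measure the knob.

{"name": "arm_command", "arguments": {"rows": [[[0,0,-0.25,0,0,0,-1],[0,0,-0.5,0,0,0,-1],[0,0,-0.75,0,0,0,-1],[0,0,-1,0,0,0,-1],[0,0,-1,0,0,0,-1],[0,0,-1,0,0,0,-1]]]}}

```text
t: 15.92
eef_pos: [459.2, -80.1, 292.0]
tcp_rot: [-3.124, -0.527, -0.123]
ft_force: [1.2, 0.7, -0.5]
opening: 0.005
grip_force: 0.0
```

```bash
python3 - <<'E'
from h import *
show()
C=cam("top"); im,d=read_camera("top"); P=cloud(C,d); np.savez("t7",im=im,d=d)
Q=Rc.inv().apply((P-O).reshape(-1,3)).reshape(P.shape)
m=(Q[...,2]>36)&(Q[...,2]<60)&(abs(Q[...,0])<40)&(Q[...,1]>-60)&(Q[...,1]<110)
print("jaws+carrier",cv2.minAreaRect(Q[m][:,:2].astype(np.float32)))
w=np.zeros(d.shape,bool); w[115:158,408:450]=1
k=(w&(im.max(2)<60)&(P[...,2]>124)).astype(np.uint8)
n,lab,st,ce=cv2.connectedComponentsWithStats(k); i=1+np.argmax(st[1:,4]); print(st[i],ce[i])
v,u=np.nonzero(lab==i)
pts=np.array([ray(C,(a,b),142) for a,b in zip(u,v)])[:,:2].astype(np.float32)
r=cv2.minAreaRect(pts); print("wing",r,"local",L([*r[0],0]))
c=pts-pts.mean(0); ev,V=np.linalg.eigh(c.T@c); print("pca deg",np.degrees(np.arctan2(V[1,1],V[0,1])),pts.mean(0),L([*pts.mean(0),0]))
a=cv2.resize(im[110:160,400:455,::-1],None,fx=10,fy=10,interpolation=cv2.INTER_CUBIC); cv2.imwrite("pics/knob.png",a)
E
```

```text
t 15.92 tip [554.5 -88.5 127.8] local [-51.2 -85.4 127.8] rot [-3.124 -0.527 -0.123] F [ 1.2  0.7 -0.5] open 0.005 grip 0.0
jaws+carrier ((-1.446014404296875, 22.400035858154297), (51.58613967895508, 164.41012573242188), 0.26821786165237427)
[417 126  18  23 180] [424.10555556 137.53333333]
wing ((631.439453125, -109.2349853515625), (44.986976623535156, 23.789886474609375), 21.171621322631836) local [ 27.66901723 -96.72310206   0.        ]
pca deg -153.94193 [ 631.4528  -108.47844] [ 27.59172001 -95.97039648   0.        ]
```

View pics/knob.png

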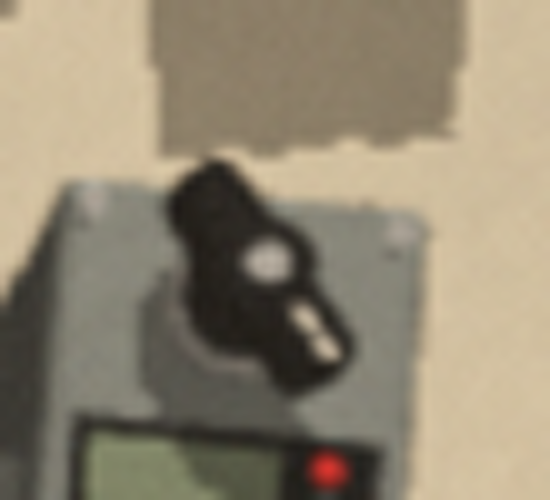

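The knob crop shows wing ends at (215,190) and (315,365), and the hub cap at (268,260).

```bash
python3 - <<'E'
from h import *
C=cam("top")
f=lambda a,b:ray(C,(400+(a+.5)/10-.5,110+(b+.5)/10-.5),143)
e1,e2,c=f(215,190),f(315,365),f(268,260); ang=np.arctan2(*(e1-e2)[1::-1]); print(e1,e2,c,L(c),"ang",ang)
k=c.copy(); k[2]=0; yaw=ang
show()
plan([(k+[-60,0,215],Ro.from_euler('xyz',[np.pi,-.25,.15])),(k+[0,0,200],down(yaw)),(k+[0,0,123],down(yaw))])
E
```

```text
[ 648.21379391 -103.31950185  143.        ] [ 614.9816632  -120.27146541  143.        ] [ 634.84119188 -112.48909685  143.        ] [ 31.43584971 -99.54658241 143.        ] ang 0.47170098083556156
t 15.97 tip [553.8 -88.4 129.7] local [-51.9 -85.4 129.7] rot [-3.125 -0.528 -0.121] F [0.7 0.5 2.3] open 0.007 grip 0.0
[0.7816, 0.1995, -0.3605, 0.0138, -0.0443, -0.0397] rows 3.2 [ 528. -120.  399.]
[0.6719, 0.0598, 0.2341, 0.0064, -0.0394, -0.0509] rows 3.3 [ 635. -112.  390.]
[-0.0, -0.0, 0.5133, 0.0, 0.0, 0.0] rows 1.8 [ 635. -112.  313.]
```

{"name": "arm_command", "arguments": {"rows": [[[0.2,0.05,-0.2,0,0,0,0],[0.4,0.1,-0.36,0.006,-0.02,-0.02,0],[0.782,0.2,-0.36,0.014,-0.044,-0.04,0],[0.782,0.2,-0.36,0.014,-0.044,-0.04,0],[0.782,0.2,-0.36,0.014,-0.044,-0.04,0],[0.782,0.2,-0.36,0.014,-0.044,-0.04,0]]]}}

```text
t: 16.47
eef_pos: [530.9, -120.7, 398.9]
tcp_rot: [-3.141, -0.25, 0.154]
ft_force: [-0.5, 1.0, -0.5]
opening: 0.362
grip_force: 0.0
```

{"name": "arm_command", "arguments": {"rows": [[[0.672,0.06,0.234,0.006,-0.039,-0.051,0],[0.672,0.06,0.234,0.006,-0.039,-0.051,0],[0.672,0.06,0.234,0.006,-0.039,-0.051,0],[0.672,0.06,0.234,0.006,-0.039,-0.051,0],[0.672,0.06,0.234,0.006,-0.039,-0.051,0],[0.672,0.06,0.234,0.006,-0.039,-0.051,0]]]}}

```text
t: 16.97
eef_pos: [635.7, -112.8, 387.2]
tcp_rot: [-3.141, -0.007, 0.473]
ft_force: [-0.1, 0.3, 0.2]
opening: 0.501
grip_force: 0.0
```

```bash
python3 - <<'E'
from h import *
show()
k=np.array([634.8,-112.5,0]); plan([(k+[0,0,123],down(.472))])
C=cam("wrist"); im,d=read_camera("wrist"); cv2.imwrite("pics/w4.png",im[...,::-1]); print(proj(C,k+[0,0,143]))
E
```

```text
t 16.97 tip [ 636.7 -112.1  197.2] local [ 33.3 -98.9 197.2] rot [-3.141 -0.007  0.473] F [-0.1  0.3  0.2] open 0.501 grip 0.0
[-0.0077, -0.0039, 0.4949, -0.0001, -0.0011, 0.0002] rows 1.8 [ 635. -112.  313.]
(np.float64(321.53689031374176), np.float64(218.44256010855068))
```

{"name": "arm_command", "arguments": {"rows": [[[-0.008,-0.004,0.2,0,-0.001,0,0],[-0.008,-0.004,0.38,0,-0.001,0,0],[-0.008,-0.004,0.49,0,-0.001,0,0],[-0.008,-0.004,0.49,0,-0.001,0,-1],[-0.008,-0.004,0.49,0,-0.001,0,-1],[-0.008,-0.004,0.49,0,-0.001,0,-1],[-0.008,-0.004,0.49,0,-0.001,0,-1],[-0.008,-0.004,0.49,0,-0.001,0,-1],[-0.008,-0.004,0.49,0,-0.001,0,-1],[-0.008,-0.004,0.49,0,-0.001,0,-1]]]}}

```text
t: 17.85
eef_pos: [634.8, -112.5, 316.4]
tcp_rot: [3.14, 0.0, 0.472]
ft_force: [-2.8, 10.4, 8.6]
opening: 0.147
grip_force: 36.5
```

```bash
python3 - <<'E'
from h import *
tf(); print(state()["moment"])
E
```

```text
t 17.85 tip [ 634.9 -112.8  126.4] local [ 31.5 -99.8 126.4] rot [3.14  0.    0.472] F [-2.8 10.4  8.6] open 0.147 grip 36.5
tool force [  2.3 -10.5  -8.7] n height 41.76
[ 1.86386745  0.61321606 -0.00839939]
```

{"name": "arm_command", "arguments": {"rows": [[[0,-0.003,0,0,0,0.016,-1],[0,-0.003,0,0,0,0.033,-1],[0,-0.003,0,0,0,0.05,-1],[0,-0.003,0,0,0,0.067,-1],[0,-0.003,0,0,0,0.084,-1],[0,-0.003,0,0,0,0.1,-1],[0,-0.003,0,0,0,0.117,-1],[0,-0.003,0,0,0,0.133,-1],[0,-0.003,0,0,0,0.15,-1],[0,-0.003,0,0,0,0.15,-1]]]}}

```text
t: 18.68
eef_pos: [634.7, -112.1, 316.3]
tcp_rot: [3.14, -0.002, -0.477]
ft_force: [-2.9, 10.4, 8.7]
opening: 0.146
grip_force: 36.8
```

```bash
python3 - <<'E'
from h import *
tf(); print(state()["moment"],state()["joints"])
E
```

```text
t 18.68 tip [ 634.9 -112.4  126.3] local [ 31.5 -99.5 126.3] rot [ 3.14e+00 -2.00e-03 -4.77e-01] F [-2.9 10.4  8.7] open 0.146 grip 36.8
tool force [-7.3 -7.9 -8.8] n height 41.77
[1.87902788 0.50055456 0.00493202] [-0.27700819  0.61074495  1.59775867 -0.00188481  0.93178377  1.77157649]
```

{"name": "arm_command", "arguments": {"rows": [[[0,0,0,0,0,0.012,-1],[0,0,0,0,0,0.025,-1],[0,0,0,0,0,0.025,-1]]]}}

```text
t: 18.93
eef_pos: [634.7, -112.0, 316.3]
tcp_rot: [3.141, -0.002, -0.632]
ft_force: [-2.3, 10.3, 9.1]
opening: 0.145
grip_force: 36.8
```

```bash
python3 - <<'E'
from h import *
tf(); print(state()["moment"])
E
```

```text
t 18.93 tip [ 634.9 -112.3  126.3] local [ 31.5 -99.4 126.3] rot [ 3.141e+00 -2.000e-03 -6.320e-01] F [-2.3 10.3  9.1] open 0.145 grip 36.8
tool force [-8.  -6.9 -9.1] n height 41.77
[ 2.04107478  0.48275847 -0.13142679]
```

{"name": "arm_command", "arguments": {"rows": [[[0,0,0,0,0,0.008,-1],[0,0,0,0,0,0.016,-1],[0,0,0,0,0,0.016,-1]]]}}

```text
t: 19.18
eef_pos: [634.7, -112.0, 316.4]
tcp_rot: [3.141, -0.002, -0.731]
ft_force: [-2.5, 9.4, 8.3]
opening: 0.145
grip_force: 36.8
```

```bash
python3 - <<'E'
from h import *
tf(); print(state()["moment"])
E
```

```text
t 19.18 tip [ 634.9 -112.3  126.4] local [ 31.5 -99.4 126.4] rot [ 3.141e+00 -2.000e-03 -7.310e-01] F [-2.5  9.4  8.3] open 0.145 grip 36.8
tool force [-8.2 -5.3 -8.4] n height 41.79
[ 2.02483112  0.47405898 -0.01646397]
```

{"name": "arm_command", "arguments": {"rows": [[[0,0,0,0,0,0.008,-1],[0,0,0,0,0,0.016,-1],[0,0,0,0,0,0.016,-1]]]}}

```text
t: 19.43
eef_pos: [634.8, -112.0, 316.3]
tcp_rot: [3.141, -0.002, -0.831]
ft_force: [-1.2, 11.5, 8.3]
opening: 0.144
grip_force: 36.9
```

```bash
python3 - <<'E'
from h import *
tf(); print(state()["moment"])
E
```

```text
t 19.43 tip [ 634.9 -112.3  126.3] local [ 31.5 -99.3 126.3] rot [ 3.141e+00 -2.000e-03 -8.310e-01] F [-1.2 11.5  8.3] open 0.144 grip 36.9
tool force [-9.3 -6.8 -8.3] n height 41.75
[2.11872455 0.43969916 0.09227513]
```

{"name": "arm_command", "arguments": {"rows": [[[0,0,0,0,0,0.008,-1],[0,0,0,0,0,0.016,-1],[0,0,0,0,0,0.016,-1]]]}}

```text
t: 19.68
eef_pos: [634.9, -112.1, 316.4]
tcp_rot: [3.141, -0.003, -0.93]
ft_force: [-1.2, 9.4, 7.2]
opening: 0.158
grip_force: 32.4
```

```bash
python3 - <<'E'
from h import *
tf(); print(state()["moment"])
E
```

```text
t 19.68 tip [ 635.2 -112.5  126.4] local [ 31.8 -99.6 126.4] rot [ 3.141e+00 -3.000e-03 -9.300e-01] F [-1.2  9.4  7.2] open 0.158 grip 32.4
tool force [-8.2 -4.7 -7.2] n height 41.67
[1.83384732 0.16922342 0.77110779]
```

The reaction moment jumped to 0.77 N m, so the knob is at its stop. Release and rise.

{"name": "arm_command", "arguments": {"rows": [[[0,0,0,0,0,0,0],[0,0,0,0,0,0,0],[0,0,0,0,0,0,0],[0,0,0,0,0,0,0],[0,0,0,0,0,0,0],[0,0,-0.2,0,0,0,0],[0,0,-0.45,0,0,0,0],[0,0,-0.7,0,0,0,0],[0,0,-0.7,0,0,0,0]]]}}

```text
t: 20.43
eef_pos: [635.2, -113.0, 427.0]
tcp_rot: [-3.138, -0.011, -0.929]
ft_force: [1.1, -0.5, 0.2]
opening: 0.496
grip_force: 0.0
```

{"name": "arm_command", "arguments": {"rows": [[[-0.8,-0.5,0,0,0,0,0],[-0.8,-0.5,0,0,0,0,0],[-0.8,-0.5,0,0,0,0,0],[-0.8,-0.5,0,0,0,0,0],[-0.8,-0.5,0,0,0,0,0],[-0.8,-0.5,0,0,0,0,0]]]}}

```text
t: 20.93
eef_pos: [623.0, 28.7, 419.1]
tcp_rot: [3.139, -0.003, -0.927]
ft_force: [0.1, 0.1, 0.3]
opening: 0.501
grip_force: 0.0
```

```bash
python3 - <<'E'
from h import *
show()
a,_=read_camera("top"); b,_=read_camera("scene")
a=cv2.resize(a[110:210,290:450,::-1],None,fx=4,fy=4,interpolation=cv2.INTER_CUBIC); b=b[120:250,220:420,::-1]; b=cv2.resize(b,None,fx=1,fy=1)
o=np.zeros((540,640,3),np.uint8); o[:400]=a; o[400:530,:200]=b; cv2.imwrite("pics/end.png",o)
E
```

```text
t 20.93 tip [623.   28.  229.1] local [  2.8  38.5 229.1] rot [ 3.139e+00 -3.000e-03 -9.270e-01] F [0.1 0.1 0.3] open 0.501 grip 0.0
```

View pics/end.png

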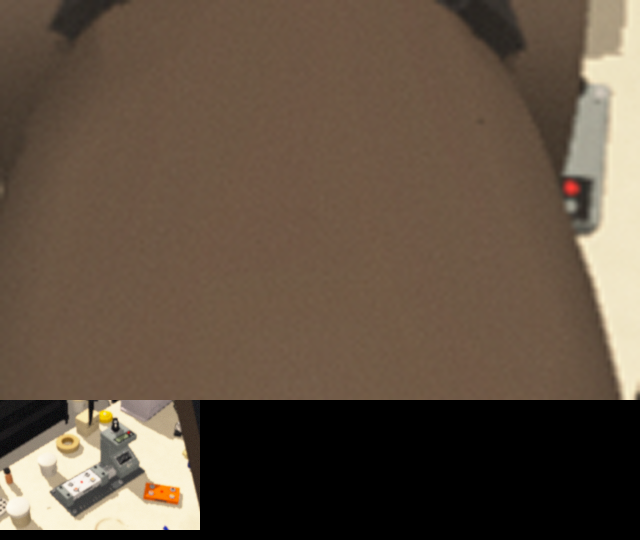

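The arm hides the clamp from the top camera; the scene inset shows the carrier clamped and the cups standing. Swing clear for a numeric check of the knob and the jaw.

{"name": "arm_command", "arguments": {"rows": [[[-0.8,-0.6,0,0,0,0,0],[-0.8,-0.6,0,0,0,0,0],[-0.8,-0.6,0,0,0,0,0],[-0.8,-0.6,0,0,0,0,0],[-0.8,-0.6,0,0,0,0,0],[-0.8,-0.6,0,0,0,0,0]]]}}

```text
t: 21.53
eef_pos: [623.6, 178.0, 418.2]
tcp_rot: [3.139, -0.003, -0.928]
ft_force: [-0.1, 0.0, 0.7]
opening: 0.499
grip_force: 0.0
```

{"name": "arm_command", "arguments": {"rows": [[[-0.9,0,0,0,0,0,0],[-0.9,0,0,0,0,0,0],[-0.9,0,0,0,0,0,0],[-0.9,0,0,0,0,0,0],[-0.9,0,0,0,0,0,0],[-0.9,0,0,0,0,0,0]]]}}

```text
t: 22.03
eef_pos: [558.1, 220.2, 414.3]
tcp_rot: [-3.121, 0.041, -0.878]
ft_force: [-0.5, -0.2, -0.2]
opening: 0.5
grip_force: 0.0
```

```bash
python3 - <<'E'
from h import *
show()
C=cam("top"); im,d=read_camera("top"); P=cloud(C,d); f=np.load("t7.npz"); 
for I,D in((f["im"],f["d"]),(im,d)):
    P=cloud(C,D); w=np.zeros(d.shape,bool); w[115:158,400:455]=1
    k=(w&(I.max(2)<60)&(P[...,2]>124)).astype(np.uint8)
    n,lab,st,ce=cv2.connectedComponentsWithStats(k); i=1+np.argmax(st[1:,4]); v,u=np.nonzero(lab==i)
    pts=np.array([ray(C,(a,b),142) for a,b in zip(u,v)])[:,:2]; c=pts-pts.mean(0); ev,V=np.linalg.eigh(c.T@c)
    print("wing deg",np.degrees(np.arctan2(V[1,1],V[0,1]))%180,len(u),pts.mean(0))
    hsv=cv2.cvtColor(I,cv2.COLOR_RGB2HSV); r=(I[...,0]>130)&(I[...,1]<80)&(I[...,2]<80); r[:,:325]=0;r[:,370:]=0;r[:145]=0;r[175:]=0
    v,u=np.nonzero(r); print("dot local",L(ray(C,(u.mean(),v.mean()),38)) if len(u) else None)
    wh=((I.min(2)>150)).astype(np.uint8); wh[:,:315]=0;wh[:,375:]=0;wh[:135]=0;wh[180:]=0
    n,lab,st,ce=cv2.connectedComponentsWithStats(wh); i=1+np.argmax(st[1:,4]); v,u=np.nonzero(lab==i)
    q=np.array([L(ray(C,(a,b),38)) for a,b in zip(u,v)])[:,:2].astype(np.float32); print("carrier",cv2.minAreaRect(q))
E
```

```text
t 22.03 tip [556.1 228.7 224.5] local [-87.6 229.8 224.5] rot [-3.121  0.041 -0.878] F [-0.5 -0.2 -0.2] open 0.500 grip 0.0
wing deg 26.058081777502537 180 [ 631.45290032 -108.47844297]
dot local [ 0.09528166 40.77823868 38.        ]
carrier ((-0.4709491729736328, 40.566837310791016), (90.1942138671875, 48.408939361572266), 89.98928833007812)
wing deg 134.17475095840214 125 [ 631.3454404  -111.43050375]
dot local [ 0.09528166 40.77823868 38.        ]
carrier ((-0.24955177307128906, 40.54316711425781), (93.96566009521484, 49.274330139160156), 89.91366577148438)
```

```bash
python3 -c "
from cell import *
print(job_done())"
```

```text
the job is handed in; nothing more can be done
None
```

The job is handed in at about 22 s: the carrier is clamped home and square (measured within 1 mm of centred), the wing knob is turned to its stop (felt as a 0.77 N m jump), and I saw no sign that the petri dish or cups moved; the verdict itself was not shown.

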